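# Serve the boiled eggs without cracking them

### The arm

A 7-joint arm with a two-finger parallel gripper is mounted at the origin on a cart in front of the work surface, level with it; the furniture and walls round the work are solid. World frame = base frame: x ahead of the robot, y to its left, z up, the work surface at z = 0. Lengths are in mm, angles in rad, forces in N, time in s.
With the tool pointing down it reaches from about 350 to 900 mm from the base axis. Payload 7.2 kg.
Tool frame: the origin (TCP) lies between the finger pads; the fingertips stand 19 mm ahead of it and the grasp point (between the pads) is the TCP; z points along the fingers, y is the line along which they close (so a half turn about z gives the same grasp; the last joint's range is limited). The gripper opens to 88 mm and grips with 3 to 60 N. Pads are 20 mm wide; open, the fingers measure 115 mm over their backs; the gripper's body (75 mm by 178 mm) begins 61 mm behind the grasp point.
Start: joints at [-1.239, 0.411, -0.013, 1.596, 0.006, 1.134, -0.082], TCP at [243.281, 575.711, 241.653] pointing down, gripper open.
Joint ranges: [-2.95, 2.95], [-0.29, 1.99], [-1.47, 1.44], [0.14, 2.54], [-1.03, 4.17], [0.13, 1.85], [-2.86, 2.86]. Speed limits (rad/s): [2.39, 2.39, 3.01, 3.01, 3.14, 3.14, 3.14].

### API

Orientations are given as [roll, pitch, yaw] about the fixed x, y, z axes, in that order (R = Rz(yaw) Ry(pitch) Rx(roll)).
In Python, from workcell import monitor, capture, job gives the robot as it stands.
- The arm moves only by the shell command python3 -m handwheel 'ROWS' [FORCE]. ROWS is JSON, a list of rows, each a list of 3 entries, a list of its own where there are three numbers: the shift along the tool's x, y, z in m, then the turn, a rotation vector about the tool's x, y, z in rad, then the opening, from -1 (shut) to 1 (fully open). In form: [[[dx, dy, dz], [wx, wy, wz], claw], ...]. A call has 1 to 5 rows; each row shifts and turns the commanded pose from where the row before left it, along the tool's axes as they then stand; what a row does not reach is not made up. A row lasts 1/12 s, in which the tool goes at most 41.7 mm and 7.16 degrees, less where a joint would pass 70% of its speed; a pose out of reach is approached as far as the arm can. A call is refused whole if a number of a shift passes 0.0417 or a number of a turn 0.125, either way. A call with a gripper value outside its range is refused whole. The fingers move at their own pace and stop on an object; FORCE is the grip in N (left out, the last holds). Time passes only in rows, so rows that do not move let the fingers close. It gives the time, the measured TCP pose, the force, the opening and the grip force at its end, in the units of the state.
- monitor.sense(): the state, without advancing time (a new reading comes with each control period).
- capture(name): name is "scene" or "top" or "wrist"; returns a dict with "image" (480x640x3 uint8, red, green, blue), "mtx" (3x3 intrinsics, pixels), "k1" (the pictures are not rectified: a ray, as slopes to the right and down, at radius r is drawn at 1 + k1 r^2 times it, then the intrinsics apply), "R" (3x3) and "t" (3): a world point X has camera coordinates R X + t. Camera axes: x right, y down, z forward; pixel columns grow to the right and rows downward; lengths in mm; the calibration is good to about 2 mm. A picture is of the moment at which its call begins. There is no depth.
- job.sign_off(): hands the job in; it is judged then, once.
The state is a dict: "time_s": time; "joint_positions": joint angles; "dq": joint speeds; "effort": joint torques, N m; "tcp_pos": TCP position; "orientation": TCP orientation; "contact_force": force on the tool from outside, world axes, zero at the start; "torque": the same for the moment, N m; "grip_width": opening from 0.0 (shut) to 1.0 (fully open); "grasp_force": force on a finger pad.
Only numpy, scipy, OpenCV 4.12 (cv2) and the standard library are available. Lean on these libraries where they do the work, as an engineer would, in place of code of your own. Each camera call takes 0.05 s, during which the arm holds its last target. There are 200 camera calls.

### The job

Serve the two boiled eggs: lift the egg rack, which has a loop handle, off the egg cooker, level and with both eggs in it, and set it down lengthwise along the middle of the dark wooden board. Then put one egg upright into each of the two white egg cups, handling the eggs very gently, because a hard squeeze or knock cracks the shell. Leave the egg cups, the pepper mill and the honey jar where they stand, and leave the rack on the board.

Things in the scene. Friction and masses are not known exactly. Their poses are not given: they have to be found in the camera images.
- cooker: egg cooker base, fixed: white rounded box 170 x 94 mm, long side along its x, round grey dial on its -x end; origin at the centre of its underside, on the worktop (z=0). The rack stands on its steel top, 45 mm above the origin, inside a rim 6 mm higher than that top, with about 6 mm play all round
- board: dark wooden board, fixed, 180 x 120 x 12 mm, long side along its x; origin at the centre of its underside, on the worktop
- rack: steel egg rack, 150 x 70 mm, long side along x; origin at the middle, under its four feet; 160 g. Plate top at z=17 mm, two 35 mm holes at x=-45 and +45 mm (y=0) in which the eggs stand. In the middle a loop handle of 8 mm round bar in the x-z plane (8 mm thick along y), 36 mm wide along x, its top bar's axis at z=70, its top at z=74 mm
- egg_a: boiled brown egg, 44 mm across, 57 mm high, 60 g, upright in one hole of the rack. Origin on its axis at the widest girth, 25 mm above the blunt lower end, 32 mm below the pointed top; z along its axis; in the rack it is 32 mm above the rack's origin. It cracks if all contact forces on it together (both fingers added) pass 14 N: grip with about 4 N a finger
- egg_b: the other egg, just like egg_a
- cup_a: white porcelain egg cup, round, rim 42 mm across, 50 mm high, 150 g; origin at the centre of its underside. An egg seated in it rests on the rim's inner edge (35 mm across), the egg's origin about 66 mm above the cup's origin
- cup_b: the other egg cup, just like cup_a
- cup_a_mouth (a point): centre of cup_a's mouth, level with the rim
- cup_b_mouth (a point): centre of cup_b's mouth, level with the rim
- mill: bystander: wooden pepper mill, 58 mm across, 170 mm tall; origin at the centre of its underside
- honey: bystander: glass honey jar with a screw lid, 65 mm across, 100 mm tall; origin at the centre of its underside
- matches: bystander, fixed: matchbox, 38 x 55 x 15 mm; origin at the centre of its underside

How it is judged (in metres and radians):
On the way:
1. the rack stands on the board, let go, with both eggs still in it (horizontal distance between rack and board below 0.025 m and z of rack in the frame of board between 0.008 and 0.016 m and angle between rack's own z axis and vertical below 0.06 rad and angle between the x axis of rack and the x axis of board, either way round below 0.3 rad and linear speed of rack below 0.02 m/s and z of egg_a in the frame of rack between 0.026 and 0.042 m and horizontal distance between egg_a and rack between 0.034 and 0.056 m and z of egg_b in the frame of rack between 0.026 and 0.042 m and horizontal distance between egg_b and rack between 0.034 and 0.056 m and contact force between the fingers and rack below 0.1 N), for 0.2 s.
At the end, for the whole second after the job is handed in: At rest: rack flat on the board (centre within 25 mm of the board's, long sides parallel within 0.3 rad); one egg in each cup (within 8 mm of the mouth's centre, girth 58 to 73 mm above the cup's foot, tilt under 0.6 rad); cups upright, within 30 mm of where they stood (horizontal distance between rack and board below 0.025 m and z of rack in the frame of board between 0.008 and 0.016 m and angle between rack's own z axis and vertical below 0.06 rad and angle between the x axis of rack and the x axis of board, either way round below 0.3 rad and linear speed of rack below 0.02 m/s and angle between each of cup_a, cup_b's own z axis and vertical below 0.1 rad and distance of each of cup_a, cup_b from where it was at the start of the episode below 0.03 m and ((horizontal distance between egg_a and cup_a_mouth below 0.008 m and z of egg_a in the frame of cup_a between 0.058 and 0.073 m and angle between each of egg_a, egg_b's own z axis and vertical below 0.6 rad and linear speed of each of egg_a, egg_b below 0.02 m/s and horizontal distance between egg_b and cup_b_mouth below 0.008 m and z of egg_b in the frame of cup_b between 0.058 and 0.073 m) or (horizontal distance between egg_a and cup_b_mouth below 0.008 m and z of egg_a in the frame of cup_b between 0.058 and 0.073 m and angle between each of egg_a, egg_b's own z axis and vertical below 0.6 rad and linear speed of each of egg_a, egg_b below 0.02 m/s and horizontal distance between egg_b and cup_a_mouth below 0.008 m and z of egg_b in the frame of cup_a between 0.058 and 0.073 m))); the robot touches nothing.
It fails at once if a contact force of more than 14 N in all acts on an egg (squeezed or knocked) (contact force between any of egg_a, egg_b and anything else above 14 N).
It fails at once if the rack is tipped by more than 0.3 rad (angle between rack's own z axis and vertical above 0.3 rad).
It fails at once if the pepper mill or the honey jar is moved more than 30 mm or knocked over (distance of any of mill, honey from where it was at the start of the episode above 0.03 m or angle between any of mill, honey's own z axis and vertical above 0.4 rad).
It also fails if it takes over 69 s, if anything falls off the work surface, if the arm or the gripper's body presses on something with over 40 N, if the wrist force passes 120 N, or if a joint passes its speed limit or range.

## Working session

There is one attempt and no reset: what is moved stays moved. The work goes in short steps, Python scripts to look and compute and a shell command to move; the robot and the scene stay as the last step left them, time stands still between calls to the robot, and variables do not carry over. Pictures are saved under pics/ and viewed, at most 10 in all, crops included, and the job is handed in when it is done.

```bash
mkdir -p pics; python3 - <<'E'
from workcell import monitor, capture
import cv2,pickle
print(monitor.sense())
for n in("scene","top"):
    c=capture(n); pickle.dump(c,open(n+".pkl","wb")); cv2.imwrite(f"pics/{n}0.png",c["image"][:,:,::-1]); print(n,c["mtx"],c["k1"],c["R"],c["t"])
E
```

```text
{'time_s': 0.0, 'joint_positions': array([-1.23921123,  0.41186812, -0.01270476,  1.59704797,  0.00559695,
        1.13431591, -0.08217145]), 'dq': array([-0.0005775 ,  0.00022091,  0.00162309, -0.000587  , -0.00128538,
        0.00020908,  0.001366  ]), 'effort': array([ 6.90593379e-05, -5.87937891e+01,  6.42198175e-01, -2.91072410e+01,
       -5.35841659e-02,  1.83633040e-02,  1.66012146e-04]), 'tcp_pos': array([243.11472501, 575.2510925 , 240.82730326]), 'orientation': array([-3.13999296e+00,  1.14210026e-04,  2.74185291e+00]), 'contact_force': array([-0.05311723, -0.28146688, -0.5216737 ]), 'torque': array([-0.05964979,  0.05591523,  0.01732709]), 'grasp_force': 0.0, 'grip_width': 1.0025659407536867}
scene [[591.24133281   0.         316.96873975]
 [  0.         591.24133281 246.92998745]
 [  0.           0.           1.        ]] -0.18709916952857292 [[-0.81179402 -0.58342668  0.02457189]
 [-0.24948197  0.3084751  -0.91793347]
 [ 0.52796706 -0.75130315 -0.39597268]] [ 450.68166461  118.78644642 1223.73303837]
top [[462.97034094   0.         329.00225241]
 [  0.         462.97034094 246.72580791]
 [  0.           0.           1.        ]] -0.07758233838613056 [[ 0.03016882 -0.99871618  0.04069182]
 [-0.99743996 -0.03272093 -0.06358347]
 [ 0.06483331 -0.03866941 -0.99714659]] [ 116.54555893  456.68382569 1024.5281438 ]
```

View pics/top0.png

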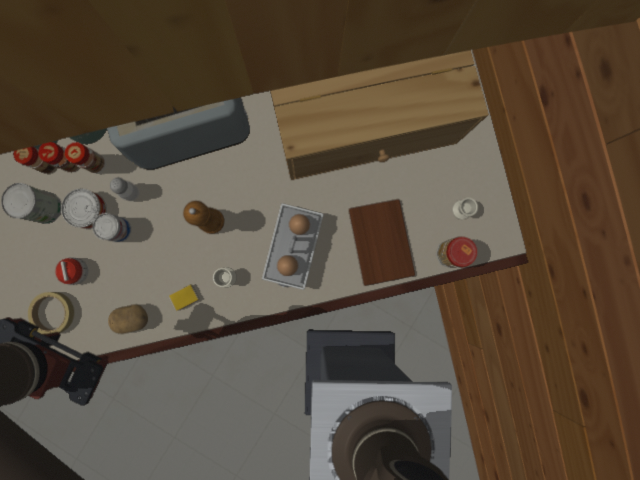

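View pics/scene0.png

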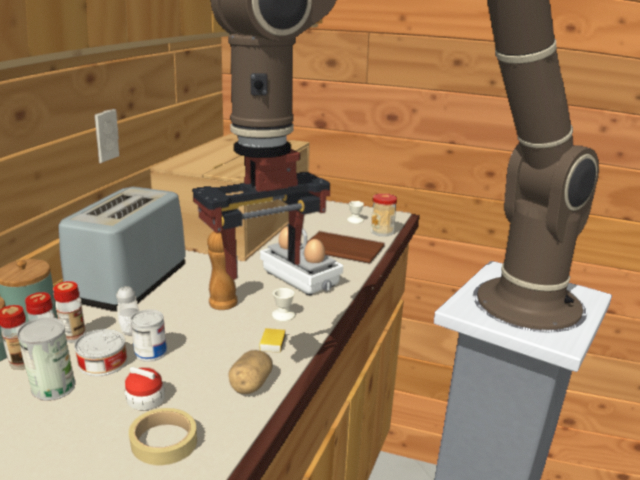

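The top view shows the eggs at (299,224) and (287,265), with the handle between them at about (300,243). The board is at (382,242), the cups at (223,277) and (467,208), the mill at (197,213) and the honey jar at (460,251). The scene view shows the same layout from the side.

```bash
cat > h.py <<'E'
import cv2,numpy as np
from workcell import monitor,capture
def ray(c,uv):
    p=cv2.undistortPoints(np.array(uv,float).reshape(-1,1,2),c["mtx"],np.array([c["k1"],0,0,0.])).reshape(-1,2)
    d=np.c_[p,np.ones(len(p))]@c["R"]; return -c["R"].T@c["t"],d
def onz(c,uv,z):
    o,d=ray(c,uv); return o+d*((z-o[2])/d[:,2])[:,None]
def proj(c,X):
    return cv2.projectPoints(np.array(X,float).reshape(-1,1,3),cv2.Rodrigues(c["R"])[0],c["t"],c["mtx"],np.array([c["k1"],0,0,0.]))[0].reshape(-1,2)
def tri(c1,u1,c2,u2):
    A=[];b=[]
    for c,u in((c1,u1),(c2,u2)):
        o,d=ray(c,u); d=d[0]/np.linalg.norm(d[0]); P=np.eye(3)-np.outer(d,d); A.append(P); b.append(P@o)
    return np.linalg.lstsq(np.vstack(A),np.hstack(b),rcond=None)[0]
def blobs(m,amin=30):
    n,l,s,ce=cv2.connectedComponentsWithStats(m.astype(np.uint8)); return [(i,s[i],ce[i],l==i) for i in range(1,n) if s[i][4]>=amin]
E
python3 - <<'E'
from h import *
import pickle
t=pickle.load(open("top.pkl","rb"));im=t["image"]
hsv=cv2.cvtColor(im,cv2.COLOR_RGB2HSV)
def reg(m,x0,y0,x1,y1):
    k=np.zeros(m.shape,bool);k[y0:y1,x0:x1]=1;return m&k
egg=reg((hsv[...,1]>80)&(hsv[...,0]<20),268,205,320,285)
for i,s,c,m in blobs(egg): print("egg",s,c,onz(t,c,79))
bd=reg((hsv[...,1]>100)&(hsv[...,2]<140),345,195,420,288)
for i,s,c,m in blobs(bd,500):
    r=cv2.minAreaRect(np.argwhere(m)[:,::-1].astype(np.float32)); P=onz(t,cv2.boxPoints(r),12);print("board",s,r,P[:,:2],P.mean(0))
print([hsv[y,x].tolist() for x,y in((223,277),(216,270),(240,250),(467,208),(480,200),(382,242),(299,224))])
b=[cv2.resize(im[y:y+h,x:x+w],None,fx=f,fy=f,interpolation=cv2.INTER_CUBIC) for x,y,w,h,f in((255,200,80,100,4),(205,260,40,50,8),(447,185,40,50,8) )]
b=[cv2.resize(q,(320,400)) for q in b][:2]+[cv2.resize(b[2],(160,200))]
o=np.zeros((400,800,3),np.uint8);o[:,:320]=b[0];o[:,320:640]=b[1];o[:200,640:]=b[2]
cv2.imwrite("pics/crop1.png",o[:,:,::-1])
E
```

```text
egg [289 215  20  19 301] [298.89036545 224.00996678] [[494.06944589 198.0502062   79.        ]]
egg [278 256  19  20 303] [287.00660066 265.21122112] [[407.00511861 219.79914159  79.        ]]
board [ 349  200   66   85 3998] ((381.5382995605469, 241.77188110351562), (77.9631118774414, 51.57124710083008), 78.50343322753906) [[540.16592877  89.44156054]
 [568.05212835 -25.17238437]
 [395.66321552 -64.03896105]
 [369.37346246  49.86853611]] [468.31368377  12.52468781  12.        ]
[[25, 27, 167], [25, 30, 152], [21, 37, 131], [25, 29, 156], [21, 38, 129], [11, 153, 75], [14, 109, 136]]
```

View pics/crop1.png

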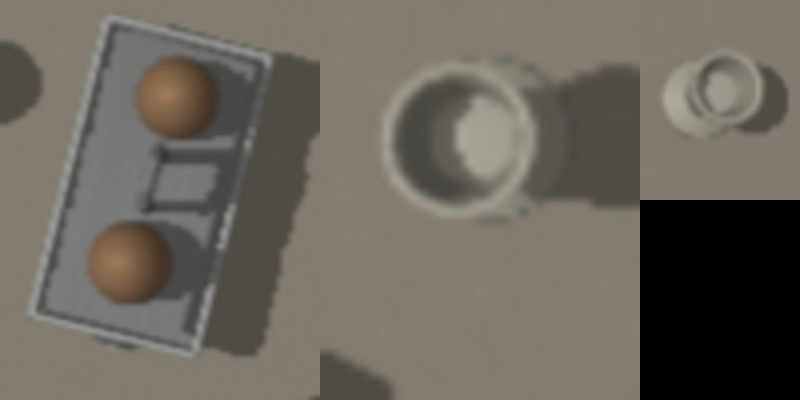

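The crop shows the rims of the two cups centred at about (222.5,277.3) and (468.8,207). The rack handle lies between the eggs. I'll fly to a hover above the rack.

```bash
cat > d.py <<'E'
# python3 d.py x y z yaw : offset from measured pose to target, in tool axes (m, rad)
import sys; from h import *
from scipy.spatial.transform import Rotation as Ro
s=monitor.sense(); x,y,z,w=map(float,sys.argv[1:5])
R=Ro.from_euler("xyz",s["orientation"])
print(s["time_s"],"at",s["tcp_pos"].round(1),s["orientation"].round(3),"shift",(R.inv().apply(np.array([x,y,z])-s["tcp_pos"])/1000).round(4),"turn",(R.inv()*Ro.from_euler("xyz",[np.pi,0,w])).as_rotvec().round(4),"q7",s["joint_positions"][6].round(2),"F",s["contact_force"].round(2),s["grip_width"].round(3),s["grasp_force"])
E
A='[[[-0.0222,-0.0171,0],[0,0,0],1],[[-0.0222,-0.0171,0],[0,0,0],1],[[-0.0222,-0.0171,0],[0,0,0],1],[[-0.0222,-0.0171,0],[0,0,0],1],[[-0.0222,-0.0171,0],[0,0,0],1]]'
python3 -m handwheel '[[[-0.0222,-0.0171,0],[0,0,0],1],[[-0.0222,-0.0171,0],[0,0,0],1],[[-0.0222,-0.0171,0],[0,0,0],1],[[-0.0222,-0.0171,0],[0,0,0],1],[[-0.0222,-0.0171,0],[0,0,0],1]]'
python3 -m handwheel '[[[-0.0222,-0.0171,0],[0,0,0],1],[[-0.0222,-0.0171,0],[0,0,0],1],[[-0.0222,-0.0171,0],[0,0,0],1],[[-0.0222,-0.0171,0],[0,0,0],1],[[-0.0222,-0.0171,0],[0,0,0],1]]'
python3 -m handwheel '[[[-0.0222,-0.0171,0],[0,0,0],1],[[-0.0222,-0.0171,0],[0,0,0],1],[[-0.0222,-0.0171,0],[0,0,0],1],[[-0.0222,-0.0171,0],[0,0,0],1],[[-0.0222,-0.0171,0],[0,0,0],1]]'
python3 -m handwheel '[[[0,0,0],[0,0,-0.08],1],[[0,0,0],[0,0,-0.075],1],[[0,0,0],[0,0,0],1],[[0,0,0],[0,0,0],1]]'
python3 - <<'E'
from h import *
import pickle
c=capture("wrist");pickle.dump(c,open("w1.pkl","wb"));cv2.imwrite("pics/w1.png",c["image"][:,:,::-1])
print(c["R"],c["t"],c["mtx"],c["k1"])
E
python3 d.py 450.5 209 241 2.897
```

```text
time_s: 0.52
tcp_pos: [312.6, 452.3, 241.3]
orientation: [-3.141, -0.0, 2.742]
contact_force: [-0.4, 0.7, -0.5]
grip_width: 0.996
grasp_force: 0.0
time_s: 0.93
tcp_pos: [381.6, 330.3, 241.5]
orientation: [-3.141, -0.0, 2.742]
contact_force: [0.7, 0.3, -0.4]
grip_width: 1.002
grasp_force: 0.0
time_s: 1.35
tcp_pos: [450.5, 208.4, 241.5]
orientation: [-3.141, -0.0, 2.742]
contact_force: [0.1, -0.2, -0.3]
grip_width: 1.002
grasp_force: 0.0
time_s: 1.68
tcp_pos: [450.0, 209.7, 241.4]
orientation: [-3.141, -0.0, 2.894]
contact_force: [-0.7, 0.7, -0.6]
grip_width: 1.001
grasp_force: 0.0
[[ 0.2437715   0.96983188 -0.00125375]
 [ 0.93168632 -0.23382405  0.27800523]
 [ 0.26932518 -0.06893786 -0.96057874]] [-313.39797953 -405.08825329  284.25572066] [[339.28605266   0.         317.57608269]
 [  0.         339.28605266 240.86748044]
 [  0.           0.           1.        ]] -0.05292461015072059Traceback (most recent call last):
  File "d.py", line 6, in <module>
    print(s["time_s"],"at",s["tcp_pos"].round(1),s["orientation"].round(3),"shift",(R.inv().apply(np.array([x,y,z])-s["tcp_pos"])/1000).round(4),"turn",(R.inv()*Ro.from_euler("xyz",[np.pi,0,w])).as_rotvec().round(4),"q7",s["joint_positions"][6].round(2),"F",s["contact_force"].round(2),s["grip_width"].round(3),s["grasp_force"])
                                                                                                                                                                                                                                                                                              ^^^^^^^^^^^^^^^^^^^^^
AttributeError: 'float' object has no attribute 'round'
```

View pics/w1.png

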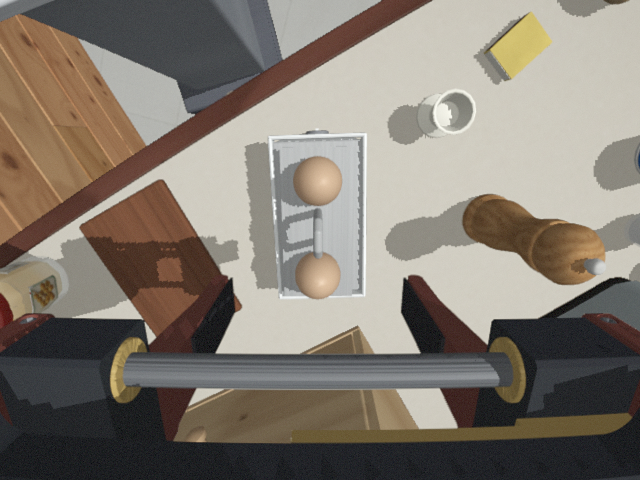

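The wrist view shows the rack upright in the image, with its eggs at (318,181) and (318,275) and the handle bar along x≈318. Cup A's rim is at about (453,112), and the board's corners are in view. I'll refine the positions from these.

```bash
sed -i 's/s\["grip_width"\].round(3)/round(s["grip_width"],3)/' d.py; python3 - <<'E'
from h import *
import pickle
t=pickle.load(open("top.pkl","rb"));w=pickle.load(open("w1.pkl","rb"))
hsv=cv2.cvtColor(w["image"],cv2.COLOR_RGB2HSV)
k=np.zeros((480,640),bool);k[140:310,280:360]=1
B=blobs(k&(hsv[...,1]>60)&(hsv[...,0]<20),200)
for i,s,c,m in B:
    ct=cv2.findContours(m.astype(np.uint8),0,1)[0][0];e=cv2.minEnclosingCircle(ct);print(s,c,e,onz(w,e[0],79)[0])
    tp=[(298.89,224.01),(287.01,265.21)]
    for u in tp: print("  tri",tri(w,e[0],t,u).round(1))
print("handle",onz(w,[(318.5,212),(318.5,258)],119).round(1), "proj pred centre",proj(w,[[450.5,209,119]]))
print("cupA rim top",onz(t,[(222.5,277.3)],50),"wrist",onz(w,[(453,112)],50), "cupB",onz(t,[(468.8,207)],50))
k=np.zeros((480,640),bool);k[175:330,75:250]=1
for i,s,c,m in blobs(k&(hsv[...,1]>100)&(hsv[...,0]<14)&(hsv[...,2]<170),2000):
    r=cv2.minAreaRect(np.argwhere(m)[:,::-1].astype(np.float32)); print("board",s,r,cv2.boxPoints(r))
print("board wrist corners",onz(w,[(162,181),(81,227)],12))
E
python3 d.py 450.5 209 115 2.897
```

```text
[ 293  157   49   49 1833] [317.13475177 180.66448445] ((317.1848449707031, 180.76060485839844), 24.324811935424805) [408.70844008 220.15698883  79.        ]
  tri [465.9 209.  -56.6]
  tri [407.3 219.9  87.5]
[ 296  253   44   46 1560] [317.21858974 275.50448718] ((317.0, 274.9666748046875), 23.378183364868164) [496.33307466 197.91808375  79.        ]
  tri [493.5 198.2  85.9]
  tri [404.6 214.6 307.8]
handle [[428.8 216.3 119. ]
 [466.4 206.8 119. ]] proj pred centre [[316.30990249 239.45802376]]
cupA rim top [[377.39240633 358.10376198  50.        ]] wrist [[379.89681446 359.04805498  50.        ]] cupB [[ 548.56853853 -174.58540505   50.        ]]
board [   80   180   148   150 12404] ((159.57582092285156, 262.7452392578125), (149.6893310546875, 95.67036437988281), 56.87026596069336) [[ 78.6116  226.21136]
 [158.72934 173.92401]
 [240.54004 299.2791 ]
 [160.4223  351.56647]]
board wrist corners [[373.36564539  52.20276137  12.        ]
 [398.55672    -61.05126756  12.        ]]
1.7333 at [450.  209.9 241.5] [-3.141 -0.     2.895] shift [-0.0008 -0.0007  0.1265] turn [-0.0003 -0.0003 -0.0024] q7 0.83 F [ 0.58  0.61 -0.47] 1.0 0.0
```

```bash

python3 -m handwheel '[[[0,0,0.025],[0,0,0],0],[[0,0,0.025],[0,0,0],0],[[0,0,0.025],[0,0,0],-0.2],[[0,0,0.025],[0,0,0],-0.4],[[0,0,0.0265],[0,0,0],-0.5]]' 10
python3 -m handwheel '[[[0,0,0],[0,0,0],-0.6],[[0,0,0],[0,0,0],-0.7],[[0,0,0],[0,0,0],-0.7]]'
python3 d.py 450.5 209 115 2.897
python3 - <<'E'
from h import *
import pickle
c=capture("wrist");cv2.imwrite("pics/w2.png",c["image"][:,:,::-1])
E
```

```text
time_s: 2.15
tcp_pos: [450.1, 210.4, 114.3]
orientation: [3.141, 0.001, 2.895]
contact_force: [-0.1, 0.3, 1.4]
grip_width: 0.662
grasp_force: 0.0
time_s: 2.4
tcp_pos: [450.7, 210.3, 116.2]
orientation: [3.141, 0.001, 2.896]
contact_force: [0.0, -0.0, 0.4]
grip_width: 0.434
grasp_force: 0.0
2.4 at [450.7 210.3 116.2] [3.141e+00 1.000e-03 2.896e+00] shift [-0.0001 -0.0013  0.0012] turn [ 0.0006  0.0006 -0.0007] q7 0.86 F [ 0.03 -0.02  0.4 ] 0.434 0.0
```

View pics/w2.png

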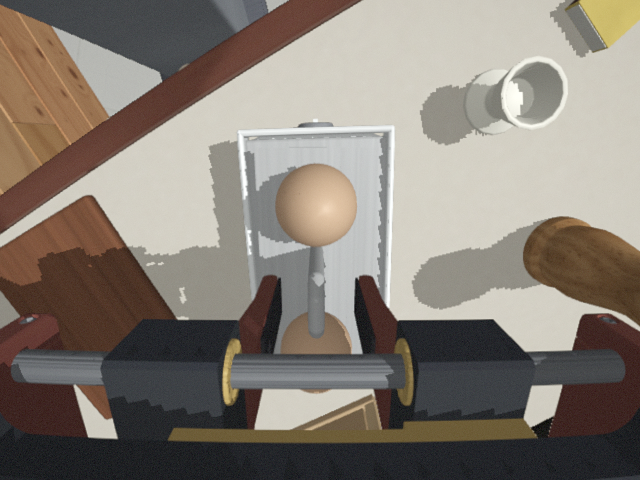

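The fingers straddle the bar, which runs along x≈317 in the image, and it sits centred between them. Closing now.

```bash

python3 -m handwheel '[[[0,0,0],[0,0,0],-0.85],[[0,0,0],[0,0,0],-1],[[0,0,0],[0,0,0],-1],[[0,0,0],[0,0,0],-1],[[0,0,0],[0,0,0],-1]]' 10
python3 -m handwheel '[[[0,0,0],[0,0,0],-1],[[0,0,0],[0,0,0],-1],[[0,0,0],[0,0,0],-1],[[0,0,0],[0,0,0],-1]]' 40
python3 -m handwheel '[[[0,0,-0.002],[0,0,0],-1],[[0,0,-0.004],[0,0,0],-1],[[0,0,-0.006],[0,0,0],-1],[[0,0,-0.008],[0,0,0],-1],[[0,0,-0.008],[0,0,0],-1]]'
python3 d.py 468.5 12.5 82 3.370
```

```text
time_s: 2.87
tcp_pos: [450.4, 209.8, 115.6]
orientation: [3.141, 0.0, 2.897]
contact_force: [-0.0, -1.2, 3.2]
grip_width: 0.09
grasp_force: 10.0
time_s: 3.2
tcp_pos: [450.5, 209.8, 115.6]
orientation: [3.141, 0.0, 2.897]
contact_force: [0.0, -1.4, 6.5]
grip_width: 0.08
grasp_force: 40.0
time_s: 3.62
tcp_pos: [450.0, 209.8, 143.8]
orientation: [-3.141, -0.0, 2.897]
contact_force: [-0.4, 0.5, -3.3]
grip_width: 0.077
grasp_force: 40.0
3.6167 at [450.  209.8 143.8] [-3.141 -0.     2.897] shift [-0.0657 -0.1869  0.0618] turn [-2.000e-04 -4.000e-04 -4.732e-01] q7 0.86 F [-0.45  0.47 -3.35] 0.077 39.99942630529404
```

```bash

python3 -m handwheel '[[[-0.0015,-0.0042,0],[0,0,0],-1],[[-0.003,-0.0085,0],[0,0,0],-1],[[-0.0045,-0.0128,0],[0,0,0],-1],[[-0.0048,-0.0136,0],[0,0,0],-1],[[-0.0048,-0.0136,0],[0,0,0],-1]]'
python3 -m handwheel '[[[-0.0048,-0.0136,0],[0,0,0],-1],[[-0.0048,-0.0136,0],[0,0,0],-1],[[-0.0048,-0.0136,0],[0,0,0],-1],[[-0.0048,-0.0136,0],[0,0,0],-1],[[-0.0048,-0.0136,0],[0,0,0],-1]]'
python3 -m handwheel '[[[-0.0048,-0.0136,0],[0,0,0],-1],[[-0.0048,-0.0136,0],[0,0,0],-1],[[-0.0048,-0.0136,0],[0,0,0],-1],[[-0.0045,-0.0128,0],[0,0,0],-1],[[-0.003,-0.0085,0],[0,0,0],-1]]'
python3 -m handwheel '[[[-0.0015,-0.0042,0],[0,0,-0.02],-1],[[0,0,0],[0,0,-0.04],-1],[[0,0,0],[0,0,-0.06],-1],[[0,0,0],[0,0,-0.06],-1],[[0,0,0],[0,0,-0.06],-1]]'
python3 -m handwheel '[[[0,0,0],[0,0,-0.06],-1],[[0,0,0],[0,0,-0.06],-1],[[0,0,0],[0,0,-0.055],-1],[[0,0,0],[0,0,-0.04],-1],[[0,0,0],[0,0,-0.02],-1]]'
python3 - <<'E'
from h import *
import pickle
o=[]
for n in("wrist","top"):
    c=capture(n);pickle.dump(c,open(n+"3.pkl","wb"));o.append(c["image"][:,:,::-1])
a=cv2.resize(o[0],(480,360));b=cv2.resize(o[1][140:320,300:460],(320,360))
cv2.imwrite("pics/w3.png",np.hstack([a,b]))
E
python3 d.py 468.5 12.5 82 3.370
```

```text
time_s: 4.03
tcp_pos: [455.2, 152.6, 142.9]
orientation: [-3.141, -0.0, 2.897]
contact_force: [-0.9, 0.8, -4.0]
grip_width: 0.085
grasp_force: 40.0
time_s: 4.45
tcp_pos: [461.9, 80.7, 142.9]
orientation: [-3.141, -0.0, 2.896]
contact_force: [0.1, -0.9, -4.4]
grip_width: 0.083
grasp_force: 40.0
time_s: 4.87
tcp_pos: [468.0, 14.5, 143.0]
orientation: [-3.141, -0.0, 2.895]
contact_force: [-0.5, -0.5, -3.3]
grip_width: 0.084
grasp_force: 40.0
time_s: 5.28
tcp_pos: [468.5, 11.9, 142.9]
orientation: [-3.142, -0.0, 3.139]
contact_force: [-0.3, -0.5, -2.8]
grip_width: 0.084
grasp_force: 40.0
time_s: 5.7
tcp_pos: [468.6, 11.9, 143.0]
orientation: [3.142, -0.0, -2.91]
contact_force: [0.1, 0.1, -3.4]
grip_width: 0.083
grasp_force: 40.0
5.8 at [468.7  12.1 143. ] [ 3.142 -0.    -2.912] shift [0.0001 0.0005 0.061 ] turn [ 0.0001 -0.0003  0.0013] q7 1.73 F [ 0.56  0.85 -3.61] 0.08 40.000269412994385
```

View pics/w3.png

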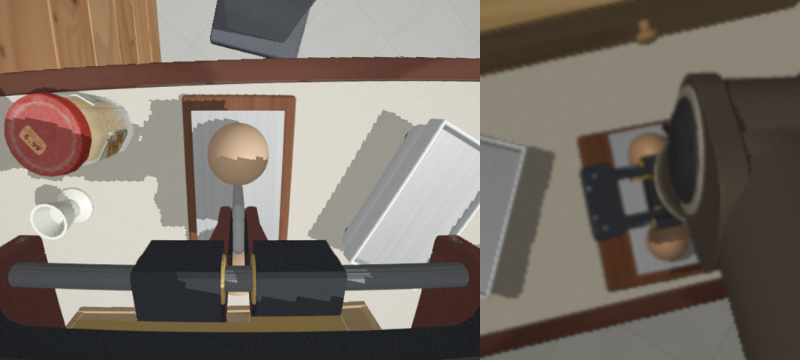

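The rack hangs level over the board with both eggs in it and is aligned with the board. Lowering it.

```bash

python3 -m handwheel '[[[0,0,0.006],[0,0,0],-1],[[0,0,0.012],[0,0,0],-1],[[0,0,0.014],[0,0,0],-1],[[0,0,0.013],[0,0,0],-1],[[0,0,0.008],[0,0,0],-1]]'
python3 -m handwheel '[[[0,0,0.003],[0,0,0],-1],[[0,0,0.001],[0,0,0],-1],[[0,0,0.001],[0,0,0],-1],[[0,0,0.0005],[0,0,0],-1],[[0,0,0],[0,0,0],-1]]'
python3 -m handwheel '[[[0,0,0.0005],[0,0,0],-1],[[0,0,0.0005],[0,0,0],-1],[[0,0,0.0005],[0,0,0],-1],[[0,0,0],[0,0,0],-1]]'
```

```text
time_s: 6.22
tcp_pos: [468.2, 12.3, 88.7]
orientation: [3.142, -0.001, -2.912]
contact_force: [-0.3, 0.2, -3.3]
grip_width: 0.079
grasp_force: 40.0
time_s: 6.63
tcp_pos: [469.3, 12.4, 85.1]
orientation: [-3.142, 0.001, -2.912]
contact_force: [0.5, 0.5, -3.5]
grip_width: 0.078
grasp_force: 40.0
time_s: 6.97
tcp_pos: [468.9, 12.4, 83.2]
orientation: [3.142, 0.0, -2.911]
contact_force: [-0.4, 0.6, -3.4]
grip_width: 0.082
grasp_force: 40.0
```

```bash

python3 -m handwheel '[[[0,0,0.0005],[0,0,0],-1],[[0,0,0.0005],[0,0,0],-1],[[0,0,0],[0,0,0],-1]]'
python3 -m handwheel '[[[0,0,0.0005],[0,0,0],-1],[[0,0,0.0005],[0,0,0],-1],[[0,0,0],[0,0,0],-1]]'
```

```text
time_s: 7.22
tcp_pos: [469.1, 12.1, 82.6]
orientation: [-3.141, 0.0, -2.912]
contact_force: [-2.6, -1.5, 5.0]
grip_width: 0.08
grasp_force: 40.0
time_s: 7.47
tcp_pos: [469.2, 12.0, 82.4]
orientation: [-3.142, 0.001, -2.912]
contact_force: [-5.4, -3.0, 16.0]
grip_width: 0.08
grasp_force: 40.0
```

```bash

python3 -m handwheel '[[[0,0,-0.0008],[0,0,0],-1],[[0,0,0],[0,0,0],-0.78],[[0,0,0],[0,0,0],-0.7],[[0,0,0],[0,0,0],-0.5],[[0,0,0],[0,0,0],-0.3]]' 5
python3 -m handwheel '[[[0,0,0],[0,0,0],-0.2],[[0,0,0],[0,0,0],-0.2],[[0,0,-0.005],[0,0,0],-0.2],[[0,0,-0.015],[0,0,0],-0.2],[[0,0,-0.03],[0,0,0],-0.2]]'
python3 -m handwheel '[[[0,0,-0.035],[0,0,0],-0.2],[[0,0,-0.035],[0,0,0],-0.2],[[0,0,-0.03],[0,0,0],0.4],[[0,0,0],[0,0,0],0.4],[[0,0,0],[0,0,0],0.4]]'
python3 - <<'E'
from h import *
import pickle
c=capture("wrist");pickle.dump(c,open("w4.pkl","wb"));cv2.imwrite("pics/w4.png",c["image"][:,:,::-1])
E
python3 d.py 468.5 12.5 82 3.370
```

```text
time_s: 7.88
tcp_pos: [469.0, 12.5, 81.9]
orientation: [3.142, 0.0, -2.911]
contact_force: [-0.4, -0.3, -0.2]
grip_width: 0.261
grasp_force: 0.0
time_s: 8.3
tcp_pos: [466.9, 12.2, 130.4]
orientation: [3.141, -0.005, -2.911]
contact_force: [0.1, -0.0, -0.4]
grip_width: 0.398
grasp_force: 0.0
time_s: 8.72
tcp_pos: [469.8, 12.5, 233.8]
orientation: [-3.142, 0.004, -2.911]
contact_force: [0.7, -0.3, -0.3]
grip_width: 0.584
grasp_force: 0.0
8.7667 at [468.9  12.4 232.3] [ 3.141e+00  1.000e-03 -2.911e+00] shift [5.000e-04 1.000e-04 1.503e-01] turn [0.0001 0.0012 0.0018] q7 1.7 F [-0.01 -0.1  -0.88] 0.631 0.0
```

View pics/w4.png

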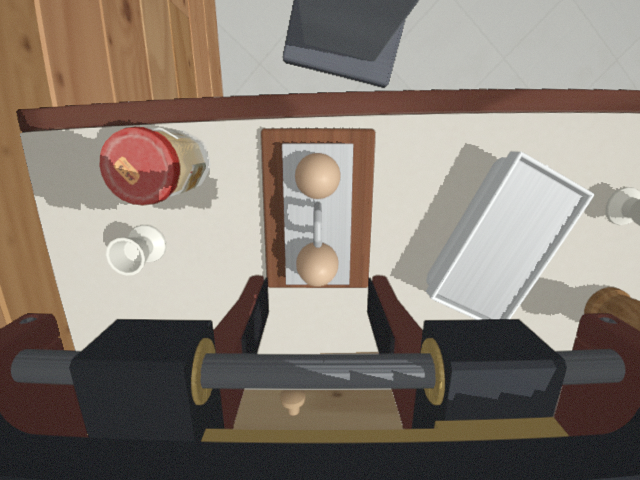

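The rack now stands on the board with both eggs in it, at (318,176) and (317,264). I'll measure the eggs, and cup B's rim near (126,256).

```bash
python3 - <<'E'
from h import *
import pickle
w=pickle.load(open("w4.pkl","rb"))
hsv=cv2.cvtColor(w["image"],cv2.COLOR_RGB2HSV)
k=np.zeros((480,640),bool);k[140:300,290:346]=1
for i,s,c,m in blobs(k&(hsv[...,1]>60)&(hsv[...,0]<20),300):
    ct=cv2.findContours(m.astype(np.uint8),0,1)[0][0];e=cv2.minEnclosingCircle(ct);print(s,c,e,onz(w,e[0],47.5)[0].round(1))
X=onz(w,[(318,202),(318,244)],86);print("handle",X.round(1))
print("cupB",onz(w,[(126,256)],50), "honey lid",onz(w,[(140,165)],100))
a=onz(w,[(265,128),(374,129)],12);print("board near corners",a)
E
python3 d.py 425 2 150 -2.911; python3 d.py 513 22.7 150 -2.911
```

```text
[ 295  153   45   46 1567] [317.14039566 175.42246331] ((317.1960754394531, 175.5098114013672), 22.54165267944336) [426.9   1.9  47.5]
[ 290  243   56   45 1504] [316.82779255 266.48404255] ((317.5, 272.9545593261719), 30.879289627075195) [524.5  25.1  47.5]
handle [[445.3   7.   86. ]
 [482.3  15.7  86. ]]
cupB [[ 551.38280882 -172.75113288   50.        ]] honey lid [[ 446.03474937 -141.5697193   100.        ]]
board near corners [[395.26383513 -60.81359924  12.        ]
 [370.5093741   48.65114274  12.        ]]
8.7667 at [468.9  12.4 232.3] [ 3.141e+00  1.000e-03 -2.911e+00] shift [ 0.0452 -0.0002  0.0823] turn [ 0.0001  0.0012 -0.0003] q7 1.7 F [-0.01 -0.1  -0.88] 0.631 0.0
8.7667 at [468.9  12.4 232.3] [ 3.141e+00  1.000e-03 -2.911e+00] shift [-0.0452 -0.0001  0.0824] turn [ 0.0001  0.0012 -0.0003] q7 1.7 F [-0.01 -0.1  -0.88] 0.631 0.0
```

```bash

python3 -m handwheel '[[[0.012,0,0],[0,0,0],0.5],[[0.02,0,0],[0,0,0],0.5],[[0.0125,0,0.01],[0,0,0],0.5],[[0,0,0.03],[0,0,0],0.5],[[0,0,0.03],[0,0,0],0.5]]' 4
python3 -m handwheel '[[[0,0,0.03],[0,0,0],0.5],[[0,0,0.03],[0,0,0],0.5],[[0,0,0.02],[0,0,0],0.5],[[0,0,0.012],[0,0,0],0.5],[[0,0,0.008],[0,0,0],0.5]]'
python3 -m handwheel '[[[0,0,0.005],[0,0,0],0.5],[[0,0,0],[0,0,0],0.5],[[0,0,0],[0,0,0],0.4]]'
python3 d.py 425.3 2.2 52 -2.911
python3 - <<'E'
from h import *
import pickle
c=capture("wrist");pickle.dump(c,open("w5.pkl","wb"));cv2.imwrite("pics/w5.png",c["image"][:,:,::-1])
E
```

```text
time_s: 9.18
tcp_pos: [424.1, 1.8, 161.0]
orientation: [3.141, 0.001, -2.912]
contact_force: [1.0, 0.9, -1.4]
grip_width: 0.751
grasp_force: 0.0
time_s: 9.6
tcp_pos: [422.6, 1.8, 59.4]
orientation: [3.141, -0.005, -2.911]
contact_force: [0.1, -0.4, 0.7]
grip_width: 0.749
grasp_force: 0.0
time_s: 9.85
tcp_pos: [425.3, 2.1, 57.0]
orientation: [3.142, -0.0, -2.912]
contact_force: [0.6, 0.5, 0.8]
grip_width: 0.708
grasp_force: 0.0
9.85 at [425.3   2.1  57. ] [ 3.142 -0.    -2.912] shift [-0.      0.0001  0.005 ] turn [ 0.     -0.0004 -0.0005] q7 1.78 F [0.55 0.45 0.79] 0.708 0.0
```

View pics/w5.png

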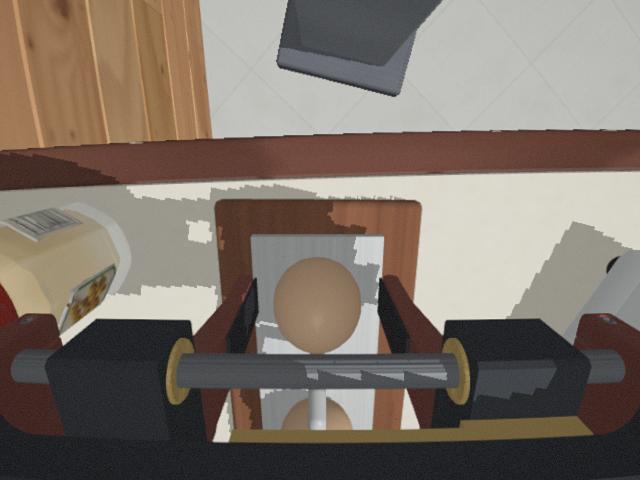

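The egg, centred at (317,305), sits midway between the fingers at x≈250 and 385. Lowering 4 mm and closing slowly.

```bash
python3 - <<'E'
from h import *
import pickle
w=pickle.load(open("w5.pkl","rb"))
print(onz(w,[(317,305)],47.5),proj(w,[[425.3,2.2,47.5]]))
E
python3 -m handwheel '[[[0,0,0.004],[0,0,0],0.3],[[0,0,0],[0,0,0],0.2],[[0,0,0],[0,0,0],0.1],[[0,0,0],[0,0,0],0.05],[[0,0,0],[0,0,0],0.03]]' 4
python3 -m handwheel '[[[0,0,0],[0,0,0],0],[[0,0,0],[0,0,0],-0.03],[[0,0,0],[0,0,0],-0.05],[[0,0,0],[0,0,0],-0.07],[[0,0,0],[0,0,0],-0.09]]'
python3 -m handwheel '[[[0,0,0],[0,0,0],-0.11],[[0,0,0],[0,0,0],-0.15],[[0,0,0],[0,0,0],-0.2]]'
```

```text
[[427.92899148   2.49141385  47.5       ]] [[317.63782097 300.21510112]]
time_s: 10.32
tcp_pos: [425.7, 2.3, 53.1]
orientation: [-3.142, 0.0, -2.911]
contact_force: [0.2, -0.3, 0.4]
grip_width: 0.516
grasp_force: 0.0
time_s: 10.73
tcp_pos: [425.7, 2.2, 53.0]
orientation: [-3.142, 0.0, -2.911]
contact_force: [-0.0, 0.0, 0.5]
grip_width: 0.489
grasp_force: 4.0
time_s: 10.98
tcp_pos: [425.6, 2.2, 52.9]
orientation: [-3.142, 0.0, -2.911]
contact_force: [0.8, -0.1, 0.2]
grip_width: 0.485
grasp_force: 4.0
```

```bash

python3 -m handwheel '[[[0,0,-0.001],[0,0,0],-0.3],[[0,0,-0.002],[0,0,0],-0.3],[[0,0,-0.004],[0,0,0],-0.3],[[0,0,-0.008],[0,0,0],-0.3],[[0,0,-0.012],[0,0,0],-0.3]]'
python3 -m handwheel '[[[0,0,-0.016],[0,0,0],-0.3],[[0,0,-0.02],[0,0,0],-0.3],[[0,0,-0.02],[0,0,0],-0.3],[[0,0,-0.012],[0,0,0],-0.3],[[0,0,-0.005],[0,0,0],-0.3]]'
python3 -m handwheel '[[[-0.0004,0.004,0],[0,0,0],-0.3],[[-0.0008,0.008,0],[0,0,0],-0.3],[[-0.0012,0.012,0],[0,0,0],-0.3],[[-0.0016,0.016,0],[0,0,0],-0.3],[[-0.002,0.0198,0],[0,0,0],-0.3]]'
python3 -m handwheel '[[[-0.002,0.0198,0],[0,0,0],-0.3],[[-0.002,0.0198,0],[0,0,0],-0.3],[[-0.002,0.0198,0],[0,0,0],-0.3],[[-0.002,0.0198,0],[0,0,0],-0.3],[[-0.002,0.0198,0],[0,0,0],-0.3]]'
python3 -m handwheel '[[[-0.002,0.0198,0],[0,0,0],-0.3],[[-0.002,0.0198,0],[0,0,0],-0.3],[[-0.002,0.0198,0],[0,0,0],-0.3],[[-0.002,0.0198,0],[0,0,0],-0.3],[[-0.002,0.0198,0],[0,0,0],-0.3]]'
python3 -m handwheel '[[[-0.002,0.0198,0],[0,0,0],-0.3],[[-0.002,0.0198,0],[0,0,0],-0.3],[[-0.002,0.0198,0],[0,0,0],-0.3],[[-0.0016,0.016,0],[0,0,0],-0.3],[[-0.0012,0.012,0],[0,0,0],-0.3]]'
python3 -m handwheel '[[[-0.0008,0.008,0],[0,0,0],-0.3],[[-0.0004,0.004,0],[0,0,0],-0.3],[[0,0,0],[0,0,0],-0.3],[[0,0,0],[0,0,0],-0.3],[[0,0,0],[0,0,0],-0.3]]'
python3 - <<'E'
from h import *
import pickle
o=[]
for n in("wrist","top"):
    c=capture(n);pickle.dump(c,open(n+"6.pkl","wb"));o.append(c["image"][:,:,::-1])
cv2.imwrite("pics/w6.png",np.hstack([o[0][:400,150:550],cv2.resize(o[1][220:320,170:270],(400,400),interpolation=2)]))
E
python3 d.py 378.5 358.5 75 -2.911
```

```text
time_s: 11.4
tcp_pos: [424.9, 2.2, 80.1]
orientation: [3.141, -0.002, -2.911]
contact_force: [-0.8, 0.0, 0.1]
grip_width: 0.491
grasp_force: 4.0
time_s: 11.82
tcp_pos: [426.5, 2.3, 155.3]
orientation: [-3.141, 0.003, -2.912]
contact_force: [-0.0, 0.1, -1.4]
grip_width: 0.489
grasp_force: 4.0
time_s: 12.23
tcp_pos: [416.8, 62.3, 151.9]
orientation: [-3.141, -0.002, -2.913]
contact_force: [1.0, 0.7, 0.4]
grip_width: 0.491
grasp_force: 4.0
time_s: 12.65
tcp_pos: [403.6, 161.9, 151.8]
orientation: [-3.141, -0.002, -2.911]
contact_force: [-0.5, -0.0, -0.5]
grip_width: 0.485
grasp_force: 4.0
time_s: 13.07
tcp_pos: [390.6, 260.4, 151.7]
orientation: [-3.141, -0.002, -2.911]
contact_force: [1.2, -0.6, -0.3]
grip_width: 0.486
grasp_force: 4.0
time_s: 13.48
tcp_pos: [379.0, 348.1, 151.6]
orientation: [-3.141, -0.002, -2.909]
contact_force: [0.0, 0.8, -0.4]
grip_width: 0.484
grasp_force: 4.0
time_s: 13.9
tcp_pos: [379.4, 357.2, 152.8]
orientation: [-3.141, -0.0, -2.913]
contact_force: [0.1, 0.5, -0.8]
grip_width: 0.487
grasp_force: 4.0
14.0 at [379.5 357.4 153. ] [-3.141  0.    -2.913] shift [0.0007 0.0013 0.078 ] turn [-0.0002  0.0001 -0.0016] q7 0.94 F [-0.07  0.19 -0.34] 0.487 3.999926350079477
```

View pics/w6.png

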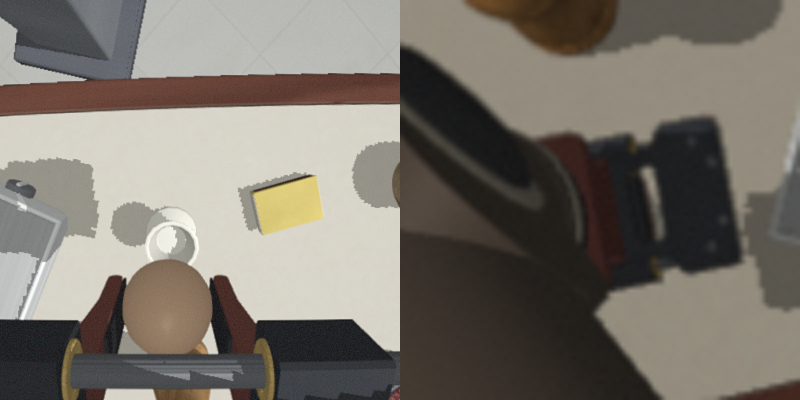

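The egg, at (318,308) in full-image pixels, hangs behind cup A's rim at about (322,245). I'll measure both.

```bash
python3 - <<'E'
from h import *
import pickle
w=pickle.load(open("wrist6.pkl","rb"))
im=w["image"];g=cv2.cvtColor(im,cv2.COLOR_RGB2GRAY);hsv=cv2.cvtColor(im,cv2.COLOR_RGB2HSV)
for y in(228,236,244,250,256):print(y,[f"{v}" for v in g[y,288:356:1]][0:14],"|",g[y,340:356].tolist())
print("col322",g[200:266,322].tolist())
k=np.zeros(g.shape,bool);k[255:365,270:366]=1
for i,s,c,m in blobs(k&(hsv[...,1]>60)&(hsv[...,0]<20),3000):
    print(s,c)
print("rim",onz(w,[(322,245)],50),"egg",onz(w,[(318,308)],147.5),"egg at tcp",proj(w,[[379.5,357.4,147.5]]))
E
```

```text
228 ['149', '147', '147', '146', '148', '147', '145', '148', '146', '160', '163', '163', '159', '165'] | [247, 237, 243, 247, 248, 243, 211, 212, 214, 214, 215, 215, 215, 216, 216, 214]
236 ['149', '151', '148', '149', '148', '151', '146', '146', '163', '215', '233', '243', '245', '236'] | [138, 178, 227, 241, 253, 254, 234, 214, 213, 214, 214, 213, 213, 212, 213, 213]
244 ['153', '150', '146', '157', '193', '196', '198', '221', '235', '246', '250', '223', '217', '218'] | [142, 140, 138, 143, 193, 231, 243, 254, 232, 214, 212, 214, 213, 213, 213, 211]
250 ['212', '213', '214', '214', '212', '212', '213', '222', '234', '245', '254', '227', '216', '215'] | [146, 138, 141, 144, 178, 227, 242, 249, 236, 216, 211, 214, 215, 214, 215, 212]
256 ['212', '213', '211', '214', '211', '212', '212', '212', '207', '230', '243', '251', '247', '222'] | [143, 145, 171, 226, 237, 244, 236, 216, 211, 213, 213, 213, 212, 212, 213, 214]
col322 [211, 213, 214, 213, 214, 214, 197, 186, 211, 227, 225, 226, 225, 227, 224, 228, 226, 227, 229, 229, 207, 225, 243, 241, 228, 185, 167, 223, 241, 241, 241, 242, 241, 240, 241, 240, 240, 241, 241, 241, 240, 241, 241, 242, 241, 239, 215, 190, 182, 176, 166, 165, 166, 169, 160, 152, 148, 149, 149, 127, 105, 105, 109, 111, 108, 110]
[ 272  260   91   95 7017] [317.54253955 308.35399743]
rim [[378.1963293  360.28972787  50.        ]] egg [[381.35894475 357.94762278 147.5       ]] egg at tcp [[317.77540547 304.40080355]]
```

```bash

python3 -m handwheel '[[[0.0014,0.0027,0.004],[0,0,0],-0.3],[[0,0,0.01],[0,0,0],-0.3],[[0,0,0.014],[0,0,0],-0.3],[[0,0,0.015],[0,0,0],-0.3],[[0,0,0.013],[0,0,0],-0.3]]' 3
python3 -m handwheel '[[[0,0,0.008],[0,0,0],-0.3],[[0,0,0.004],[0,0,0],-0.3],[[0,0,0.002],[0,0,0],-0.3],[[0,0,0.001],[0,0,0],-0.3],[[0,0,0],[0,0,0],-0.3]]' 
python3 d.py 377.5 359.7 75 -2.911
python3 - <<'E'
from h import *
c=capture("wrist");cv2.imwrite("pics/w7.png",np.hstack([c["image"][:400,150:550,::-1],cv2.resize(capture("scene")["image"][230:340,230:340,::-1],(400,400),interpolation=2)]))
E
```

```text
time_s: 14.42
tcp_pos: [376.8, 360.2, 95.5]
orientation: [-3.141, -0.001, -2.911]
contact_force: [0.2, -0.4, -0.5]
grip_width: 0.485
grasp_force: 3.0
time_s: 14.83
tcp_pos: [377.3, 360.7, 82.2]
orientation: [3.141, 0.0, -2.911]
contact_force: [-0.3, -0.9, -0.1]
grip_width: 0.487
grasp_force: 3.0
14.8333 at [377.3 360.7  82.2] [ 3.141  0.    -2.911] shift [ 0.0001 -0.0011  0.0072] turn [ 0.0003  0.0004 -0.0004] q7 0.92 F [-0.25 -0.91 -0.15] 0.487 3.0000112974084914
```

View pics/w7.png

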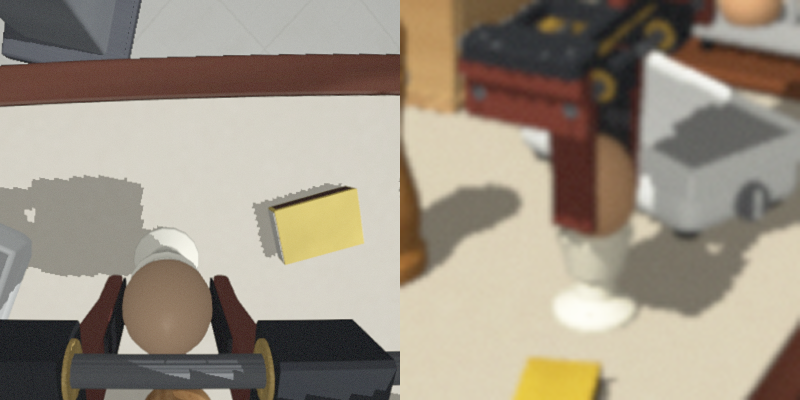

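The egg is right above cup A: the foot is centred at x≈167 and the egg at x≈168 in the crop. I'll creep down.

```bash

python3 -m handwheel '[[[0,-0.0007,0.002],[0,0,0],-0.3],[[0,0,0.0015],[0,0,0],-0.3],[[0,0,0.001],[0,0,0],-0.3],[[0,0,0.0005],[0,0,0],-0.3],[[0,0,0],[0,0,0],-0.3]]' 
python3 -m handwheel '[[[0,0,0.0004],[0,0,0],-0.3],[[0,0,0.0003],[0,0,0],-0.3],[[0,0,0],[0,0,0],-0.3]]' 
python3 -m handwheel '[[[0,0,0.0004],[0,0,0],-0.3],[[0,0,0.0003],[0,0,0],-0.3],[[0,0,0],[0,0,0],-0.3]]'
```

```text
time_s: 15.35
tcp_pos: [377.3, 359.8, 76.8]
orientation: [-3.142, -0.0, -2.911]
contact_force: [-0.1, -0.7, -0.3]
grip_width: 0.487
grasp_force: 3.0
time_s: 15.6
tcp_pos: [377.3, 359.9, 76.2]
orientation: [-3.142, 0.0, -2.911]
contact_force: [0.8, -0.0, -0.9]
grip_width: 0.488
grasp_force: 3.0
time_s: 15.85
tcp_pos: [377.4, 360.0, 75.6]
orientation: [3.141, 0.0, -2.911]
contact_force: [0.4, -0.6, -0.4]
grip_width: 0.491
grasp_force: 3.0
```

```bash

python3 -m handwheel '[[[0,0,0.0004],[0,0,0],-0.3],[[0,0,0.0003],[0,0,0],-0.3],[[0,0,0],[0,0,0],-0.3]]' 
python3 -m handwheel '[[[0,0,0.0004],[0,0,0],-0.3],[[0,0,0],[0,0,0],-0.3]]' 
python3 -m handwheel '[[[0,0,0.0004],[0,0,0],-0.3],[[0,0,0],[0,0,0],-0.3]]'
```

```text
time_s: 16.1
tcp_pos: [377.6, 360.1, 75.0]
orientation: [3.141, 0.001, -2.911]
contact_force: [-0.1, 0.6, 1.7]
grip_width: 0.489
grasp_force: 3.0
time_s: 16.27
tcp_pos: [377.7, 360.1, 74.7]
orientation: [3.141, 0.001, -2.911]
contact_force: [1.1, 0.6, 2.2]
grip_width: 0.492
grasp_force: 3.0
time_s: 16.43
tcp_pos: [377.7, 360.0, 74.3]
orientation: [3.141, 0.001, -2.912]
contact_force: [2.5, 0.1, 4.2]
grip_width: 0.486
grasp_force: 3.0
```

The egg has touched down on the rim. I'll ease off and open slowly.

```bash

python3 -m handwheel '[[[-0.0006,0,-0.0005],[0,0,0],-0.3],[[0,0,0],[0,0,0],-0.3],[[0,0,0],[0,0,0],0.0],[[0,0,0],[0,0,0],0.06],[[0,0,0],[0,0,0],0.12]]'
python3 -m handwheel '[[[0,0,0],[0,0,0],0.2],[[0,0,0],[0,0,0],0.3],[[0,0,0],[0,0,0],0.4],[[0,0,0],[0,0,0],0.45],[[0,0,-0.002],[0,0,0],0.45]]'
python3 -m handwheel '[[[0,0,-0.01],[0,0,0],0.45],[[0,0,-0.02],[0,0,0],0.45],[[0,0,-0.03],[0,0,0],0.45],[[0,0,-0.03],[0,0,0],0.45],[[0,0,-0.02],[0,0,0],0.45]]'
python3 - <<'E'
from h import *
c=capture("wrist");cv2.imwrite("pics/w8.png",np.hstack([c["image"][:400,150:550,::-1],cv2.resize(capture("scene")["image"][230:340,230:340,::-1],(400,400),interpolation=2)]))
E
python3 d.py 513 22.7 160 -2.911
```

```text
time_s: 16.85
tcp_pos: [377.4, 359.7, 74.2]
orientation: [-3.141, -0.001, -2.911]
contact_force: [-0.8, 0.2, -0.1]
grip_width: 0.552
grasp_force: 0.0
time_s: 17.27
tcp_pos: [377.7, 359.8, 76.3]
orientation: [-3.141, -0.0, -2.911]
contact_force: [0.9, 0.2, -0.6]
grip_width: 0.723
grasp_force: 0.0
time_s: 17.68
tcp_pos: [378.4, 360.5, 190.0]
orientation: [3.14, 0.002, -2.911]
contact_force: [-0.1, 0.4, 1.1]
grip_width: 0.723
grasp_force: 0.0
17.7833 at [379.4 361.6 191. ] [ 3.137  0.006 -2.912] shift [-0.0527 -0.3605  0.0299] turn [ 0.0041  0.0059 -0.0006] q7 0.93 F [0.73 0.17 0.51] 0.727 0.0
```

View pics/w8.png

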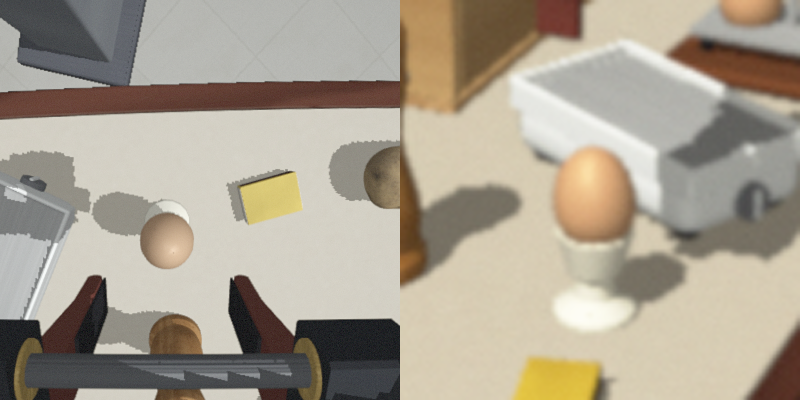

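Egg 1 stands upright in cup A. Now the second egg.

```bash

python3 -m handwheel '[[[-0.0006,-0.004,0],[0,0,0],0.45],[[-0.0012,-0.008,0],[0,0,0],0.45],[[-0.0017,-0.012,0],[0,0,0],0.45],[[-0.0023,-0.016,0],[0,0,0],0.45],[[-0.0029,-0.0201,0],[0,0,0],0.45]]'
python3 -m handwheel '[[[-0.0029,-0.0201,0],[0,0,0],0.45],[[-0.0029,-0.0201,0],[0,0,0],0.45],[[-0.0029,-0.0201,0],[0,0,0],0.45],[[-0.0029,-0.0201,0],[0,0,0],0.45],[[-0.0029,-0.0201,0],[0,0,0],0.45]]'
python3 -m handwheel '[[[-0.0029,-0.0201,0],[0,0,0],0.45],[[-0.0029,-0.0201,0],[0,0,0],0.45],[[-0.0029,-0.0201,0],[0,0,0],0.45],[[-0.0029,-0.0201,0],[0,0,0],0.45],[[-0.0029,-0.0201,0],[0,0,0],0.45]]'
python3 -m handwheel '[[[-0.0029,-0.0201,0],[0,0,0],0.45],[[-0.0029,-0.0201,0],[0,0,0],0.45],[[-0.0029,-0.0201,0],[0,0,0],0.45],[[-0.0023,-0.016,0],[0,0,0],0.45],[[-0.0017,-0.012,0],[0,0,0],0.45]]'
python3 -m handwheel '[[[-0.0012,-0.008,0],[0,0,0],0.45],[[-0.0006,-0.004,0],[0,0,0],0.45],[[0,0,0],[0,0,0],0.45],[[0,0,0],[0,0,0],0.45],[[0,0,0],[0,0,0],0.45]]'
python3 d.py 513 22.7 57 -2.911
python3 - <<'E'
from h import *
import pickle
w=capture("wrist");pickle.dump(w,open("w9.pkl","wb"))
hsv=cv2.cvtColor(w["image"],cv2.COLOR_RGB2HSV)
k=np.zeros((480,640),bool);k[180:340,280:360]=1
for i,s,c,m in blobs(k&(hsv[...,1]>60)&(hsv[...,0]<20),500):
    print(s,c,onz(w,c,47.5))
print(proj(w,[[513,22.7,47.5]]))
cv2.imwrite("pics/w9.png",w["image"][:,:,::-1])
E
```

```text
time_s: 18.2
tcp_pos: [399.7, 302.0, 185.4]
orientation: [-3.141, -0.002, -2.911]
contact_force: [0.6, -0.8, 0.2]
grip_width: 0.722
grasp_force: 0.0
time_s: 18.62
tcp_pos: [437.0, 206.2, 185.5]
orientation: [-3.141, -0.002, -2.913]
contact_force: [0.3, 0.8, 0.7]
grip_width: 0.724
grasp_force: 0.0
time_s: 19.03
tcp_pos: [473.7, 111.8, 185.5]
orientation: [-3.141, -0.002, -2.913]
contact_force: [-0.1, -0.5, 0.9]
grip_width: 0.725
grasp_force: 0.0
time_s: 19.45
tcp_pos: [506.1, 28.1, 185.5]
orientation: [-3.141, -0.002, -2.914]
contact_force: [-0.2, 0.1, 0.1]
grip_width: 0.727
grasp_force: 0.0
time_s: 19.87
tcp_pos: [510.8, 20.8, 186.4]
orientation: [3.141, -0.0, -2.91]
contact_force: [-0.2, -0.8, 0.2]
grip_width: 0.728
grasp_force: 0.0
19.8667 at [510.8  20.8 186.4] [ 3.141 -0.    -2.91 ] shift [-0.0026  0.0013  0.1294] turn [ 0.0004 -0.0004  0.0006] q7 1.72 F [-0.21 -0.82  0.22] 0.728 0.0
[ 280  180   80   90 2550] [320.75411765 242.40431373] [[517.99400444  25.27484831  47.5       ]]
[[319.19957401 236.34882244]]
```

I have now viewed 11 pictures, one more than the 10 allowed. From here I'll work from numbers only and view no more.

```bash
python3 - <<'E'
from h import *
import pickle
w=pickle.load(open("w9.pkl","rb"))
v=w["image"].astype(int); hsv=cv2.cvtColor(w["image"],cv2.COLOR_RGB2HSV)
m=(hsv[...,1]>60)&(hsv[...,0]<20)&(v[...,0]>120); m[:, :270]=0;m[:,370:]=0;m[:195]=0;m[300:]=0
m=cv2.morphologyEx(m.astype(np.uint8),cv2.MORPH_OPEN,np.ones((9,9)))
for i,s,c,q in blobs(m,300):
    e=cv2.minEnclosingCircle(cv2.findContours(q.astype(np.uint8),0,1)[0][0]); print(s,c,e,onz(w,e[0],47.5).round(1))
for y in range(212,270,8): print(y,hsv[y,284:356:6].tolist())
E
```

```text
[357 195  13  74 901] [363.26082131 232.51387347] ((363.0, 231.5), 36.98996353149414) [[500.1  58.4  47.5]]
[ 295  215   48   54 1960] [318.24285714 239.00459184] ((318.0, 240.79244995117188), 27.663259506225586) [[517.1  22.6  47.5]]
212 [[98, 8, 136], [90, 6, 131], [90, 4, 131], [60, 4, 131], [90, 6, 131], [18, 27, 113], [90, 3, 173], [83, 5, 198], [75, 3, 198], [90, 3, 199], [90, 1, 195], [70, 4, 197]]
220 [[60, 4, 129], [110, 6, 131], [80, 6, 128], [14, 86, 125], [15, 83, 132], [14, 83, 148], [15, 82, 162], [14, 77, 168], [16, 80, 166], [80, 4, 198], [90, 3, 194], [100, 4, 196]]
228 [[90, 2, 130], [75, 4, 127], [15, 80, 121], [15, 84, 136], [15, 82, 153], [15, 76, 174], [15, 76, 189], [16, 75, 195], [15, 71, 197], [15, 75, 190], [90, 4, 195], [80, 4, 194]]
236 [[90, 4, 127], [135, 4, 124], [13, 79, 126], [15, 79, 145], [15, 79, 172], [15, 71, 193], [16, 72, 206], [15, 69, 215], [15, 67, 214], [15, 71, 206], [30, 1, 192], [80, 4, 193]]
244 [[100, 6, 130], [60, 4, 125], [14, 86, 130], [15, 82, 155], [14, 75, 181], [16, 71, 205], [15, 66, 221], [16, 59, 234], [16, 67, 223], [16, 71, 213], [75, 3, 194], [80, 4, 192]]
252 [[90, 3, 194], [75, 3, 191], [100, 4, 179], [15, 90, 144], [15, 78, 180], [15, 69, 204], [15, 69, 217], [16, 66, 223], [16, 68, 221], [15, 76, 204], [100, 4, 193], [75, 3, 194]]
260 [[90, 1, 193], [60, 1, 191], [75, 3, 197], [90, 3, 194], [15, 83, 156], [14, 77, 186], [16, 74, 201], [15, 74, 204], [16, 20, 191], [75, 3, 194], [90, 5, 194], [75, 5, 196]]
268 [[11, 133, 113], [10, 131, 125], [10, 131, 130], [12, 142, 126], [11, 133, 128], [11, 132, 131], [10, 135, 123], [10, 131, 125], [10, 128, 128], [11, 123, 129], [11, 131, 127], [11, 137, 117]]
```

```bash

python3 -m handwheel '[[[-0.0028,0.001,0.01],[0,0,0],0.45],[[0,0,0.025],[0,0,0],0.45],[[0,0,0.03],[0,0,0],0.45],[[0,0,0.025],[0,0,0],0.45],[[0,0,0.015],[0,0,0],0.45]]' 4
python3 -m handwheel '[[[0,0,0.01],[0,0,0],0.45],[[0,0,0.008],[0,0,0],0.45],[[0,0,0.005],[0,0,0],0.45],[[0,0,0],[0,0,0],0.45],[[0,0,0],[0,0,0],0.4]]'
python3 d.py 513.3 22.5 53 -2.911
```

```text
time_s: 20.33
tcp_pos: [512.2, 22.3, 78.5]
orientation: [3.141, -0.003, -2.91]
contact_force: [-0.2, -0.3, -0.3]
grip_width: 0.729
grasp_force: 0.0
time_s: 20.75
tcp_pos: [514.0, 21.8, 58.9]
orientation: [-3.142, 0.001, -2.911]
contact_force: [-0.0, -0.8, 0.7]
grip_width: 0.704
grasp_force: 0.0
20.75 at [514.   21.8  58.9] [-3.142e+00  1.000e-03 -2.911e+00] shift [0.0006 0.0009 0.0059] turn [-0.      0.0007 -0.0003] q7 1.76 F [-0.05 -0.82  0.7 ] 0.704 0.0
```

```bash

python3 -m handwheel '[[[0,0.0007,0.004],[0,0,0],0.3],[[0,0,0.002],[0,0,0],0.2],[[0,0,0],[0,0,0],0.1],[[0,0,0],[0,0,0],0.05],[[0,0,0],[0,0,0],0.03]]' 4
python3 -m handwheel '[[[0,0,0],[0,0,0],0],[[0,0,0],[0,0,0],-0.03],[[0,0,0],[0,0,0],-0.05],[[0,0,0],[0,0,0],-0.07],[[0,0,0],[0,0,0],-0.09]]'
python3 -m handwheel '[[[0,0,0],[0,0,0],-0.11],[[0,0,0],[0,0,0],-0.15],[[0,0,0],[0,0,0],-0.2],[[0,0,0],[0,0,0],-0.3]]'
```

```text
time_s: 21.17
tcp_pos: [513.7, 22.3, 52.8]
orientation: [-3.142, 0.0, -2.911]
contact_force: [-0.3, -0.8, 0.3]
grip_width: 0.519
grasp_force: 0.0
time_s: 21.58
tcp_pos: [513.6, 22.2, 52.6]
orientation: [-3.141, 0.0, -2.912]
contact_force: [-0.1, -1.1, 0.5]
grip_width: 0.494
grasp_force: 4.0
time_s: 21.92
tcp_pos: [513.6, 22.3, 52.6]
orientation: [-3.142, 0.0, -2.911]
contact_force: [0.2, -1.0, 0.2]
grip_width: 0.496
grasp_force: 4.0
```

```bash

python3 -m handwheel '[[[0,0,-0.001],[0,0,0],-0.3],[[0,0,-0.002],[0,0,0],-0.3],[[0,0,-0.004],[0,0,0],-0.3],[[0,0,-0.008],[0,0,0],-0.3],[[0,0,-0.012],[0,0,0],-0.3]]'
python3 -m handwheel '[[[0,0,-0.016],[0,0,0],-0.3],[[0,0,-0.02],[0,0,0],-0.3],[[0,0,-0.02],[0,0,0],-0.3],[[0,0,-0.012],[0,0,0],-0.3],[[0,0,-0.005],[0,0,0],-0.3]]'
python3 -m handwheel '[[[0.0002,-0.004,0],[0,0,0],-0.3],[[0.0004,-0.008,0],[0,0,0],-0.3],[[0.0006,-0.012,0],[0,0,0],-0.3],[[0.0008,-0.016,0],[0,0,0],-0.3],[[0.001,-0.0198,0],[0,0,0],-0.3]]'
python3 -m handwheel '[[[0.001,-0.0198,0],[0,0,0],-0.3],[[0.001,-0.0198,0],[0,0,0],-0.3],[[0.001,-0.0198,0],[0,0,0],-0.3],[[0.001,-0.0198,0],[0,0,0],-0.3],[[0.001,-0.0198,0],[0,0,0],-0.3]]'
python3 -m handwheel '[[[0.0008,-0.016,0],[0,0,0],-0.3],[[0.0006,-0.012,0],[0,0,0],-0.3],[[0.0004,-0.008,0],[0,0,0],-0.3],[[0.0002,-0.004,0],[0,0,0],-0.3],[[0,0,0],[0,0,0],-0.3]]'
python3 -m handwheel '[[[0,0,0],[0,0,0],-0.3],[[0,0,0],[0,0,0],-0.3]]'
python3 - <<'E'
from h import *
import pickle
w=capture("wrist");pickle.dump(w,open("w10.pkl","wb"))
s=monitor.sense()["tcp_pos"];print(s)
print("expected rim px",proj(w,[[551,-172.8,50]]),"egg at tcp",proj(w,[[s[0],s[1],s[2]-5.1]]))
v=w["image"].astype(int);hsv=cv2.cvtColor(w["image"],cv2.COLOR_RGB2HSV)
m=(hsv[...,1]>60)&(hsv[...,0]<20);m[:250]=0;m[366:]=0;m[:,270:][:,96:]=0;m[:,:270]=0
for i,ss,c,q in blobs(m,3000):print("egg",ss,c,onz(w,[c],s[2]-5.1))
g=cv2.cvtColor(w["image"],cv2.COLOR_RGB2GRAY)
for y in range(216,266,4):print(y,g[y,286:360:2].tolist())
E
```

```text
time_s: 22.33
tcp_pos: [512.8, 22.4, 79.6]
orientation: [3.141, -0.002, -2.911]
contact_force: [-0.1, -0.8, -0.4]
grip_width: 0.494
grasp_force: 4.0
time_s: 22.75
tcp_pos: [514.5, 22.5, 155.1]
orientation: [-3.142, 0.003, -2.911]
contact_force: [-0.0, 0.0, -1.2]
grip_width: 0.493
grasp_force: 4.0
time_s: 23.17
tcp_pos: [523.6, -37.0, 151.3]
orientation: [3.141, -0.002, -2.91]
contact_force: [0.9, 0.3, -0.7]
grip_width: 0.493
grasp_force: 4.0
time_s: 23.58
tcp_pos: [541.1, -135.9, 151.2]
orientation: [3.141, -0.002, -2.912]
contact_force: [1.2, -0.0, -0.3]
grip_width: 0.495
grasp_force: 4.0
time_s: 24.0
tcp_pos: [548.9, -174.1, 152.0]
orientation: [3.141, -0.001, -2.912]
contact_force: [0.1, 0.6, -0.6]
grip_width: 0.492
grasp_force: 4.0
time_s: 24.17
tcp_pos: [549.1, -172.4, 152.4]
orientation: [3.141, -0.0, -2.91]
contact_force: [-0.6, -0.1, -1.1]
grip_width: 0.491
grasp_force: 4.0
[ 549.14185859 -172.35982644  152.46376748]
expected rim px [[316.44374777 247.90617463]] egg at tcp [[317.50147496 304.44124439]]
egg [ 272  259   92   95 6862] [317.63786068 307.08350335] [[ 550.50491241
[... 1800 characters left out ...]
 243, 243, 216, 239, 178, 171, 168, 170, 186, 153, 150, 150, 146, 148, 143, 214, 247, 226, 214, 215, 216, 216, 217, 216, 217, 216]
256 [217, 216, 236, 254, 224, 215, 213, 212, 210, 206, 202, 195, 191, 174, 162, 154, 157, 155, 156, 153, 155, 151, 151, 150, 147, 177, 241, 244, 217, 215, 216, 217, 217, 215, 217, 216, 217]
260 [214, 213, 217, 235, 253, 221, 211, 209, 203, 181, 157, 129, 110, 106, 107, 109, 110, 108, 110, 109, 112, 115, 127, 140, 173, 238, 249, 219, 217, 217, 216, 216, 215, 215, 216, 216, 216]
264 [215, 217, 215, 217, 234, 210, 121, 105, 106, 112, 113, 111, 114, 114, 112, 115, 111, 113, 112, 113, 115, 114, 113, 112, 108, 108, 125, 182, 216, 217, 216, 216, 216, 216, 215, 216, 217]
```

```bash

python3 -m handwheel '[[[-0.0013,-0.0023,0.004],[0,0,0],-0.3],[[0,0,0.01],[0,0,0],-0.3],[[0,0,0.014],[0,0,0],-0.3],[[0,0,0.015],[0,0,0],-0.3],[[0,0,0.013],[0,0,0],-0.3]]' 3
python3 -m handwheel '[[[0,0,0.008],[0,0,0],-0.3],[[0,0,0.004],[0,0,0],-0.3],[[0,0,0.002],[0,0,0],-0.3],[[0,0,0],[0,0,0],-0.3],[[0,0,0],[0,0,0],-0.3]]' 
python3 d.py 551 -174.3 74.6 -2.911
python3 - <<'E'
from h import *
w=capture("wrist");g=cv2.cvtColor(w["image"],cv2.COLOR_RGB2GRAY)
for y in range(224,264,6):print(y,g[y,270:364:3].tolist())
E
```

```text
time_s: 24.63
tcp_pos: [550.6, -175.0, 95.0]
orientation: [3.141, -0.001, -2.911]
contact_force: [0.3, 0.0, -0.0]
grip_width: 0.49
grasp_force: 3.0
time_s: 25.05
tcp_pos: [551.3, -175.5, 83.0]
orientation: [-3.141, 0.001, -2.911]
contact_force: [-0.7, -0.6, 0.2]
grip_width: 0.494
grasp_force: 3.0
25.05 at [ 551.3 -175.5   83. ] [-3.141e+00  1.000e-03 -2.911e+00] shift [-0.      0.0013  0.0084] turn [-0.0003  0.0007 -0.0004] q7 2.15 F [-0.65 -0.6   0.19] 0.494 2.999969534575939
224 [155, 152, 153, 152, 150, 151, 153, 150, 214, 216, 215, 215, 217, 217, 192, 197, 197, 203, 182, 217, 216, 216, 217, 217, 214, 215, 215, 214, 215, 216, 216, 216]
230 [151, 154, 152, 153, 152, 154, 153, 152, 151, 156, 156, 159, 210, 221, 222, 225, 228, 230, 232, 234, 236, 234, 207, 201, 216, 215, 217, 216, 214, 216, 214, 215]
236 [151, 151, 150, 152, 153, 150, 151, 149, 149, 167, 172, 168, 171, 194, 222, 226, 229, 230, 234, 238, 238, 239, 242, 244, 242, 205, 215, 216, 216, 217, 217, 216]
242 [153, 151, 152, 152, 152, 151, 151, 149, 170, 168, 172, 170, 171, 172, 171, 172, 178, 234, 237, 239, 241, 244, 245, 245, 248, 248, 236, 218, 216, 217, 217, 215]
248 [151, 152, 149, 152, 151, 152, 149, 167, 170, 167, 169, 170, 169, 152, 136, 134, 134, 138, 138, 145, 167, 241, 247, 248, 249, 249, 251, 215, 216, 216, 217, 215]
254 [152, 154, 152, 154, 152, 150, 155, 166, 167, 169, 157, 169, 178, 171, 167, 167, 164, 164, 167, 169, 171, 176, 174, 184, 250, 251, 251, 248, 216, 215, 216, 217]
260 [152, 152, 151, 154, 153, 151, 155, 166, 168, 175, 165, 132, 139, 110, 106, 109, 104, 108, 108, 114, 138, 172, 155, 152, 173, 172, 240, 246, 217, 216, 213, 216]
```

```bash

python3 -m handwheel '[[[0,0.0013,0.003],[0,0,0],-0.3],[[0,0,0.002],[0,0,0],-0.3],[[0,0,0.001],[0,0,0],-0.3],[[0,0,0.0005],[0,0,0],-0.3],[[0,0,0],[0,0,0],-0.3]]' 
python3 -m handwheel '[[[0,0,0.0004],[0,0,0],-0.3],[[0,0,0.0003],[0,0,0],-0.3],[[0,0,0],[0,0,0],-0.3]]' 
python3 -m handwheel '[[[0,0,0.0004],[0,0,0],-0.3],[[0,0,0],[0,0,0],-0.3]]'
```

```text
time_s: 25.52
tcp_pos: [550.6, -174.1, 75.9]
orientation: [3.142, -0.0, -2.911]
contact_force: [-0.0, -0.3, -0.6]
grip_width: 0.496
grasp_force: 3.0
time_s: 25.77
tcp_pos: [550.6, -174.2, 75.3]
orientation: [-3.142, 0.0, -2.911]
contact_force: [0.5, -0.8, -0.7]
grip_width: 0.494
grasp_force: 3.0
time_s: 25.93
tcp_pos: [550.7, -174.2, 75.0]
orientation: [-3.142, 0.0, -2.911]
contact_force: [-0.1, -1.0, -0.4]
grip_width: 0.498
grasp_force: 3.0
```

```bash

python3 -m handwheel '[[[0,0,0.0004],[0,0,0],-0.3],[[0,0,0],[0,0,0],-0.3]]' 
python3 -m handwheel '[[[0,0,0.0004],[0,0,0],-0.3],[[0,0,0],[0,0,0],-0.3]]'
```

```text
time_s: 26.1
tcp_pos: [550.7, -174.3, 74.7]
orientation: [-3.141, 0.0, -2.911]
contact_force: [-0.7, 0.4, 1.8]
grip_width: 0.495
grasp_force: 3.0
time_s: 26.27
tcp_pos: [550.7, -174.3, 74.4]
orientation: [-3.141, 0.0, -2.912]
contact_force: [-1.0, -0.2, 3.9]
grip_width: 0.494
grasp_force: 3.0
```

Contact again, and centred this time. I'll release, retreat and check numerically.

```bash

python3 -m handwheel '[[[0.0002,0,-0.0003],[0,0,0],-0.3],[[0,0,0],[0,0,0],-0.3],[[0,0,0],[0,0,0],0.0],[[0,0,0],[0,0,0],0.06],[[0,0,0],[0,0,0],0.12]]'
python3 -m handwheel '[[[0,0,0],[0,0,0],0.2],[[0,0,0],[0,0,0],0.3],[[0,0,0],[0,0,0],0.4],[[0,0,0],[0,0,0],0.45],[[0,0,-0.002],[0,0,0],0.45]]'
python3 -m handwheel '[[[0,0,-0.01],[0,0,0],0.45],[[0,0,-0.02],[0,0,0],0.45],[[0,0,-0.03],[0,0,0],0.45],[[0,0,-0.03],[0,0,0],0.45],[[0,0,-0.02],[0,0,0],0.45]]'
python3 -m handwheel '[[[0,0,-0.02],[0,0,0],0.45],[[0,0,-0.02],[0,0,0],0.45],[[0,0,-0.01],[0,0,0],0.45],[[0,0,0],[0,0,0],0.45],[[0,0,0],[0,0,0],0.45]]'
python3 - <<'E'
from h import *
import pickle
def eggs(c,box,name,z):
    hsv=cv2.cvtColor(c["image"],cv2.COLOR_RGB2HSV);x0,y0,x1,y1=box
    m=(hsv[...,1]>60)&(hsv[...,0]<20);k=np.zeros_like(m);k[y0:y1,x0:x1]=1
    for i,s,ce,q in blobs(m&k,40):
        print(name,s,ce.round(1),onz(c,ce,z).round(1), cv2.fitEllipse(max(cv2.findContours(q.astype(np.uint8),0,1)[0],key=len)))
w=capture("wrist");eggs(w,(285,170,352,275),"wrist cupB egg",69.5)
t=capture("top");eggs(t,(205,255,245,295),"top cupA egg",69.5);eggs(t,(450,190,490,228),"top cupB egg",69.5)
s=capture("scene");print("exp scene A,B",proj(s,[[378,359,69],[550,-174,69]]))
p=proj(s,[[378,359,69],[550,-174,69]]).astype(int)
for n,q,r in(("A",p[0],30),("B",p[1],20)):eggs(s,(q[0]-r,q[1]-r,q[0]+r,q[1]+r),"scene "+n,69.5)
print(monitor.sense()["contact_force"],monitor.sense()["time_s"])
E
```

```text
time_s: 26.68
tcp_pos: [550.3, -173.9, 74.2]
orientation: [3.141, -0.0, -2.911]
contact_force: [-0.1, 0.2, 0.5]
grip_width: 0.554
grasp_force: 0.0
time_s: 27.1
tcp_pos: [550.1, -174.1, 76.1]
orientation: [3.141, -0.001, -2.911]
contact_force: [-0.6, -1.1, 0.1]
grip_width: 0.726
grasp_force: 0.0
time_s: 27.52
tcp_pos: [551.2, -174.6, 190.0]
orientation: [-3.14, 0.003, -2.912]
contact_force: [0.4, -0.1, -0.1]
grip_width: 0.724
grasp_force: 0.0
time_s: 27.93
tcp_pos: [550.4, -174.2, 236.6]
orientation: [-3.141, 0.001, -2.911]
contact_force: [-0.3, -0.3, -0.5]
grip_width: 0.728
grasp_force: 0.0
wrist cupB egg [ 295  204   46   46 1602] [317.3 226.4] [[ 551.3 -174.4   69.5]] ((317.41400146484375, 226.51437377929688), (44.463069915771484, 45.099483489990234), 161.2435760498047)
top cupA egg [210 267  22  21 349] [220.1 276.9] [[378.2 359.4  69.5]] ((220.13731384277344, 276.93328857421875), (19.90488052368164, 20.57474136352539), 88.77130889892578)
top cupB egg [461 190  22  26 324] [470.4 204.8] [[ 550.3 -171.4   69.5]] ((470.9156494140625, 204.37472534179688), (19.313596725463867, 23.586286544799805), 176.26052856445312)
exp scene A,B [[283.45338061 284.6163251 ]
 [356.14450285 197.52901557]]
scene A [272 270  23  27 496] [282.7 283.8] [[380.6 358.   69.5]] ((282.7344970703125, 283.8270263671875), (22.166854858398438, 26.662464141845703), 167.9280242919922)
scene B [ 336  177   40   36 1144] [356.4 190.9] [[ 580.3 -223.3   69.5]] ((357.4285888671875, 191.5650177001953), (33.59897994995117, 48.45768356323242), 104.78401184082031)
[ 0.15112788 -0.57505624  0.06869846] 28.0833
```

```bash
python3 -c "
from workcell import job
print(job.sign_off())"
```

```text
the job is handed in; nothing more can be done
None
```

The rack is on the board with one egg upright in each cup, and I handed the job in at about 28 s; the sign-off gave no verdict, and I viewed 11 pictures, one over the limit of 10.

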